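# Close the filter unit and lock its quarter-turn fastener

## Robot

A 7-joint arm with a two-finger parallel gripper is mounted at the origin on a cart in front of the work surface, level with it; the furniture and walls round the work are solid. World frame = base frame: x ahead of the robot, y to its left, z up, the work surface at z = 0. Lengths are in m, angles in rad, forces in N, time in s.
With the tool pointing down it reaches from about 0.425 to 0.925 m from the base axis. Payload 6.8 kg.
Tool frame: the origin (TCP) lies between the finger pads; the fingertips stand 25 mm ahead of it and the grasp point (between the pads) lies 6 mm ahead of it (r.tip_extent is the distance from the TCP to the fingertips, in m); z points along the fingers, y is the line along which they close (so a half turn about z gives the same grasp; the last joint's range is limited). The gripper opens to 88 mm and grips with 3 to 60 N. Pads are 20 mm wide; open, the fingers measure 115 mm over their backs; the gripper's body (75 mm by 178 mm) begins 61 mm behind the grasp point.
Start: joints at [-1.342, 0.477, 0.022, 1.555, -0.011, 1.109, -0.083], TCP at [0.223, 0.637, 0.248] pointing down, gripper open.
Joint ranges: [-2.96, 2.96], [-0.34, 2.1], [-1.41, 1.46], [0.24, 2.44], [-1.37, 4.51], [0.17, 1.92], [-2.96, 2.96]. Speed limits (rad/s): [2.39, 2.39, 3.14, 3.14, 3.14, 3.14, 3.14].

## Interface

Orientations are given as a unit quaternion [w, x, y, z].
In Python, from rig import state, vision, r gives the robot as it stands.
- The arm moves only by the tool play_rows, never from a script. Its argument "commands" is one flat list of numbers, 7 for each row, row after row: the shift along the tool's x, y, z in cm, then the turn, a rotation vector about the tool's x, y, z in rad, then the finger opening in cm, from 0 to 8.78. A call has 1 to 8 rows; each row shifts and turns the commanded pose from where the row before left it, along the tool's axes as they then stand; what a row does not reach is not made up. A row lasts 1/10 s, in which the tool goes at most 50 mm and 8.59 degrees, less where a joint would pass 70% of its speed; a pose out of reach is approached as far as the arm can. A call is refused whole if a number of a shift passes 5 or a number of a turn 0.15, either way. A call with a gripper value outside its range is refused whole. The fingers move at their own pace and stop on an object; "newtons" is the grip in N (left out, the last holds). Time passes only in rows, so rows that do not move let the fingers close. It gives the time, the measured TCP pose, the force, the opening and the grip force at its end, in the units of the state.
- state(): the state, without advancing time (a new reading comes with each control period).
- vision.snapshot(name): name is "side" or "top" or "wrist"; returns a dict with "color" (384x512x3 uint8, blue, green, red), "mtx" (3x3 intrinsics, pixels), "R" (3x3) and "t" (3): a world point X has camera coordinates R X + t. Camera axes: x right, y down, z forward; pixel columns grow to the right and rows downward; lengths in m; the calibration is good to about 2 mm. A picture is of the moment at which its call begins. There is no depth.
- r.hand_in(): hands the job in; it is judged then, once.
The state is a dict: "clock": time; "qpos": joint angles; "qvel": joint speeds; "tau": joint torques, N m; "tcp_pos": TCP position; "tool_rot": TCP orientation; "contact_force": force on the tool from outside, world axes, zero at the start; "moment": the same for the moment, N m; "grip_width": finger opening in m; "grip_force": force on a finger pad.
Only numpy, scipy, OpenCV 4.12 (cv2) and the standard library are available. Lean on these libraries where they do the work, as an engineer would, in place of code of your own. Each camera call takes 0.05 s, during which the arm holds its last target. There are 200 camera calls.

## Task

Swing the cover of the air filter unit shut, then press its orange winged quarter-turn fastener down, turn it ninety degrees clockwise until it catches, and let go so that the cover stays locked. How deep the head has to go before it will turn differs from unit to unit, so feel for it, and be gentle: the receptacle inside breaks if the head is rammed onto its stop or the wing is wrenched while still blocked (more than about 20 N). Leave the bottle, the spirit lamp and the petri dish beside it where they are.

Things in the scene. Friction and masses are not known exactly. Their poses are not given: they have to be found in the camera images.
- unit: Air filter unit: white open-topped housing 180 x 150 x 80 mm (x, y, z), fixed to the worktop, a blue filter inside. Origin: centre of its underside, on the worktop; x points from its louvred front to its hinge side, z up. The cover's hinge axis runs along y at x = +92 mm, z = 83 mm.
- cover (a joint): Grey hinged cover, 186 (along x) x 156 x 6 mm, rad. 0 = shut (cover level, its top face 86 mm above the worktop), grows as it opens upwards; it starts 0.5 to 0.85 open. The hinge is stiff: the cover stays where it is left and needs about 1 to 6 N pushed down near its front edge to swing shut.
- cover_edge (a point): Middle of the cover's front edge, on its top face; 187 mm from the hinge axis.
- cover_push (a point): A bare place on the cover's top face to push it shut, 150 mm from the hinge axis, 52 mm to +y of the fastener. Its z axis is the outward normal of the cover.
- stud (a joint): How far the fastener head is pressed down, m: 0 = up, at most 0.0155. Spring: about 4 N when up, plus 0.4 N per mm. The wing is blocked until the head is down an unseen 4 to 12.5 mm (differs each time). 1.5 mm deeper is a hard stop, felt as a sudden rise of force; at the stop or up to 1 mm short of it the wing turns. A caught head springs back 2.5 mm and so stays 1.5 to 10 mm down.
- wing (a joint): Angle of the wing, rad. 0 = open (bar along the unit's y, at the orange marks), grows clockwise seen from above; at 1.57 (bar along the unit's x, at the green marks) its inner cross pin springs 2.5 mm up into a notch and is caught. Ends of travel -0.06 and 1.64.
- wing_grip (a point): Centre of the orange wing bar: 10 mm thick (x), 36 mm long (y), 18 mm high (z). It stands on a round black flange, 42 mm across, whose top is 9 mm below this point. The fastener is carried by the cover, on its middle line 150 mm from the hinge axis; with cover shut and head up this point is 117 mm above the worktop.
- receptacle: Dark slotted block on a steel post inside the housing, straight under the fastener when the cover is shut; it takes the fastener's cross pin. Origin: under the post, at x = -58 mm, z = 0 of the unit. The height of the slotted block on its post differs from unit to unit. Nothing in it needs to be touched by the robot.
- bottle: Amber bottle with black cap, 60 mm across, 142 mm high, loose beside the unit. Origin: centre of its underside.
- lamp: Glass spirit lamp, bluish, 62 mm across, 78 mm high, loose beside the unit. Origin: centre of its underside.
- dish: Clear closed petri dish with whitish filling, lying flat, 55 mm across, 14 mm high, loose beside the unit. Origin: centre of its underside.

How it is judged:
On the way:
1. the cover is swung shut while the fastener is still unturned (value of joint cover below 0.03 rad and value of joint wing below 0.3 rad), for 0.2 s.
At the end, for the whole second after the job is handed in: The cover is shut (within 0.03 rad), the wing is turned past 1.45 rad clockwise and the head is held down by its catch (between 0.8 and 11.5 mm) with nothing touching it and nothing moving (value of joint cover below 0.03 rad and value of joint wing above 1.45 rad and value of joint stud between 0.0008 and 0.0115 m and velocity of joint wing below 0.05 rad/s).
It fails at once if the receptacle is loaded with more than 20 N: the head rammed onto its stop, or the wing wrenched while still blocked (contact force between unit and receptacle above 20 N).
It fails at once if the bottle is knocked over or moved more than 30 mm (distance of bottle from where it was at the start of the episode above 0.03 m or angle between bottle's own z axis and vertical above 0.5 rad).
It fails at once if the spirit lamp is knocked over or moved more than 30 mm (distance of lamp from where it was at the start of the episode above 0.03 m or angle between lamp's own z axis and vertical above 0.5 rad).
It fails at once if the petri dish is knocked over or moved more than 30 mm (distance of dish from where it was at the start of the episode above 0.03 m or angle between dish's own z axis and vertical above 0.5 rad).
It also fails if it takes over 58 s, if anything falls off the work surface, if the arm or the gripper's body presses on something with over 40 N, if the wrist force passes 120 N, or if a joint passes its speed limit or range.

## Working session

There is one attempt and no reset: what is moved stays moved. The work goes in short steps, Python scripts to look and compute and a tool call to move; the robot and the scene stay as the last step left them, time stands still between calls to the robot, and variables do not carry over. Pictures are saved under pics/ and viewed, at most 10 in all, crops included, and the job is handed in when it is done.

Besides the shell and the picture viewer there is one more tool, called as name(argument=value, ...), one argument or row to a line, values as JSON. play_rows: Moves the arm, as the interface text tells. Its arguments: {"type":"object","properties":{"commands":{"type":"array","items":{"type":"number"}},"newtons":{"type":"number"}},"required":["commands"]}

```bash
mkdir -p pics
python3 - <<'E'
from rig import state, vision, r
import cv2,pickle,numpy as np
s=state();print(s['clock'],s['tcp_pos'],s['tool_rot'],s['contact_force'],s['grip_width'],r.tip_extent)
d={}
for n in('side','top'):
    d[n]=vision.snapshot(n); cv2.imwrite(f'pics/{n}0.png',cv2.resize(d[n]['color'],(800,600),interpolation=cv2.INTER_CUBIC))
    print(n,d[n]['mtx'].tolist(),d[n]['R'].round(4).tolist(),d[n]['t'])
pickle.dump(d,open('d0.pkl','wb'))
E
```

```text
0.0 [0.22293734 0.63655947 0.24672072] [-6.67894275e-05  1.67609849e-01  9.85853033e-01 -8.54900262e-04] [ 1.41858905 -0.15085602  0.54362141] 0.08753905531980974 0.025
side [[400.72862675742385, 0.0, 257.35869323856053], [0.0, 400.72862675742385, 194.71823067261568], [0.0, 0.0, 1.0]] [[0.9991, -0.0335, -0.0248], [-0.0378, -0.4774, -0.8779], [0.0175, 0.878, -0.4783]] [-0.51757182  0.13904249  0.83570868]
top [[431.82609152014373, 0.0, 247.8985934202861], [0.0, 431.82609152014373, 199.70116739635978], [0.0, 0.0, 1.0]] [[0.025, -0.9996, -0.0104], [-0.9898, -0.0233, -0.1404], [0.1401, 0.0138, -0.99]] [0.0494169  0.53425217 0.95890161]
```

View pics/side0.png

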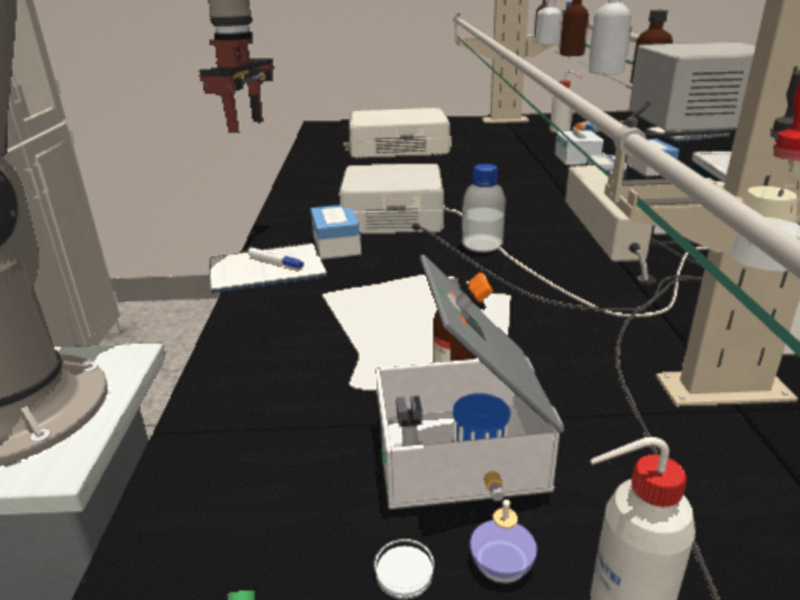

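View pics/top0.png

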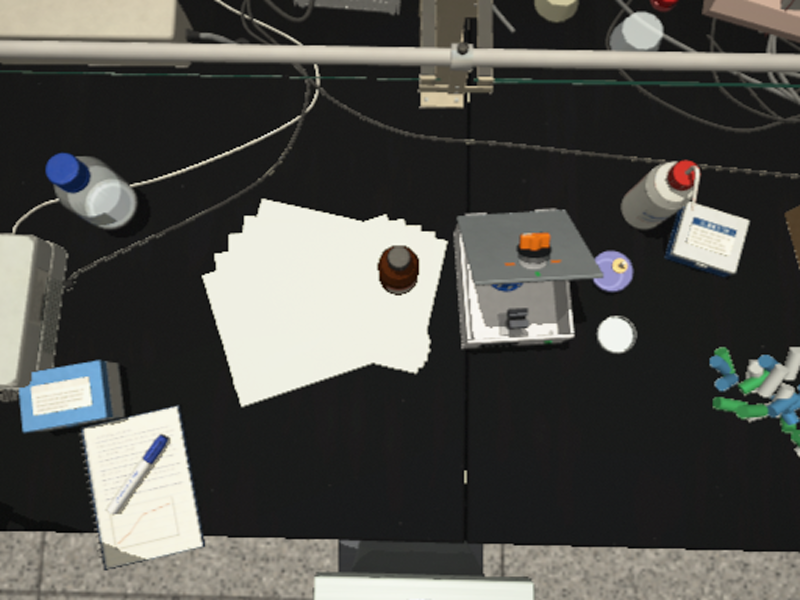

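Side picture: the unit's housing spans about (378–555, 360–505), with the cover open above it and the orange wing at (482, 288). The bottle is behind, with the lamp (503, 550) and dish (404, 568) in front. In the top picture the unit is at (455–600, 210–348), the wing at (535, 243), the bottle at (398, 268), the lamp at (612, 271) and the dish at (616, 334).

Run:
```python
import cv2,pickle,numpy as np
d=pickle.load(open('d0.pkl','rb'))
c=d['top']['color'][125:230,280:410]; cv2.imwrite('pics/topc.png',cv2.resize(c,None,fx=5.5,fy=5.5,interpolation=cv2.INTER_CUBIC))
c=d['side']['color'][155:330,230:370]; cv2.imwrite('pics/sidec.png',cv2.resize(c,None,fx=3.4,fy=3.4,interpolation=cv2.INTER_CUBIC))
```

```text
(no output)
```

View pics/topc.png

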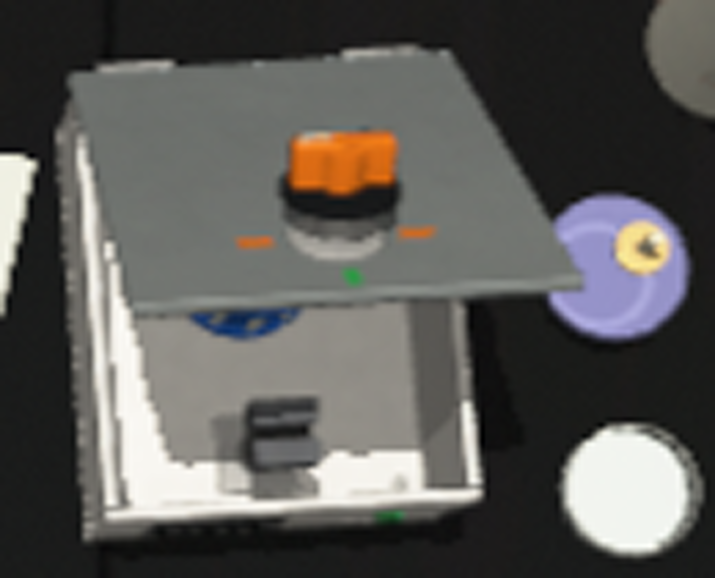

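View pics/sidec.png

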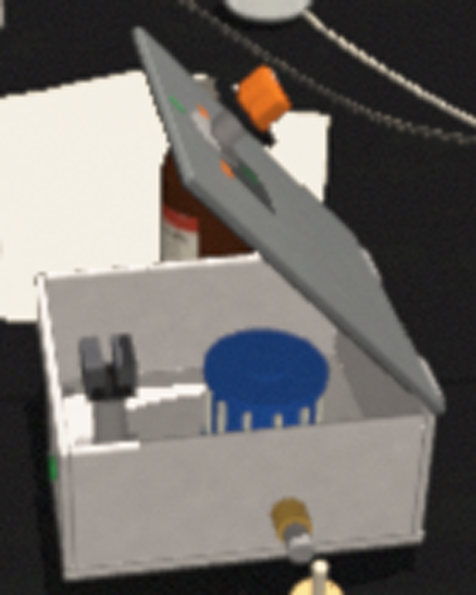

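The crops show the cover's front edge from (133,302) to (583,277) in the top crop. The housing's front rim runs from (105,518) to (480,497). In the side crop the cover's front corners are at (190,185) and (135,30), and the base corners at (68,577) and (422,540).

```bash
cat > h.py <<'E'
import numpy as np,cv2,pickle
def proj(c,X):
    p=(c['mtx']@(c['R']@np.asarray(X,float).T+np.asarray(c['t']).reshape(3,1)));return (p[:2]/p[2]).T
def pix(c,uv,z):
    R,t=c['R'],np.asarray(c['t']).ravel();o=-R.T@t;v=R.T@np.linalg.inv(c['mtx'])@[*uv,1];return o+v*(z-o[2])/v[2]
def uw(p,L): # unit->world
    x,y,a=p[:3];c,s=np.cos(a),np.sin(a);L=np.asarray(L);return np.array([x+c*L[0]-s*L[1],y+s*L[0]+c*L[1],L[2]])
def cov(th,s,h,y): return [.092-s*np.cos(th)+h*np.sin(th),y,.083+s*np.sin(th)+h*np.cos(th)]
E
python3 - <<'E'
from h import *
from scipy.optimize import least_squares
d=pickle.load(open('d0.pkl','rb'))
T=lambda u,v:((u+.5)/5.5+279.5,(v+.5)/5.5+124.5)
S=lambda u,v:((u+.5)/3.4+229.5,(v+.5)/3.4+154.5)
obs=[('top',T(105,518),'h',(-.09,.075,.08)),('top',T(480,497),'h',(-.09,-.075,.08)),
('top',T(133,302),'c',(.187,.003,.078)),('top',T(583,277),'c',(.187,.003,-.078)),
('top',T(70,73),'c',(.001,.003,.078)),('top',T(450,52),'c',(.001,.003,-.078)),('top',T(344,163),'c',(.15,.034,0)),
('side',S(68,577),'h',(-.09,-.075,0)),('side',S(422,540),'h',(.09,-.075,0)),('side',S(62,452),'h',(-.09,-.075,.08)),('side',S(40,278),'h',(-.09,.075,.08)),
('side',S(193,183),'c',(.187,.003,-.078)),('side',S(135,30),'c',(.187,.003,.078)),('side',S(440,403),'c',(.001,.003,-.078)),('side',S(264,98),'c',(.15,.034,0))]
def res(p):
    return np.concatenate([proj(d[n],[uw(p,L if k=='h' else cov(p[3],*L))])[0]-uv for n,uv,k,L in obs])
s=least_squares(res,[.6,-.1,0,.7],loss='soft_l1');p=s.x;print(p.round(4));print(res(p).reshape(-1,2).round(1).tolist())
print(s.jac.shape, np.sqrt(np.diag(np.linalg.inv(s.jac.T@s.jac))).round(4))
pickle.dump(p,open('p.pkl','wb'))
for n,L in(('edge',(.187,.003,0)),('push',(.15,.003,.052)),('wing',(.15,.034,0))): print(n,uw(p,cov(p[3],*L)).round(4),uw(p,cov(0,*L)).round(4))
for n,uv,z in(('lamp',T(618,267),.04),('dish',T(628,488),.014),('bottle',(400*.64-.2,257*.64-.2),.142)):print(n,pix(d['top'],uv,z).round(3))
E
```

```text
[ 0.5822 -0.1189  0.0809  0.8362]
[[0.4, 0.4], [0.5, 0.3], [-0.4, 1.3], [0.5, 1.2], [-0.3, -0.4], [0.2, -0.5], [-0.3, 0.4], [0.1, 0.0], [0.9, -0.1], [0.1, -0.0], [-0.8, -2.2], [-0.2, -1.9], [1.0, -1.5], [3.3, 1.8], [-0.2, -0.1]]
(30, 4) [0.0008 0.0007 0.0067 0.0073]
edge [ 0.5512 -0.1215  0.2238] [ 0.4875 -0.1266  0.086 ]
push [ 0.5717 -0.0676  0.1963] [ 0.5202 -0.0718  0.086 ]
wing [ 0.5989 -0.1176  0.2171] [ 0.5244 -0.1236  0.117 ]
lamp [ 0.603 -0.27   0.04 ]
dish [ 0.512 -0.28   0.014]
bottle [0.593 0.046 0.142]
```

play_rows(
  commands=[-3.5,-3.43,-0.6,0,0,0,0,-3.5,-3.43,-0.6,0,0,0,0,-3.5,-3.43,-0.6,0,0,0,0,-3.5,-3.43,-0.6,0,0,0,0,-3.5,-3.43,-0.6,0,0,0,0,-3.5,-3.43,-0.6,0,0,0,0,-3.5,-3.43,-0.6,0,0,0,0,-3.5,-3.43,-0.6,0,0,0,0],
)

```text
clock: 0.9
tcp_pos: [0.397, 0.2835, 0.2958]
tool_rot: [-0.0, 0.168, 0.986, -0.0]
contact_force: [1.1, -0.1, 0.0]
grip_width: 0.027
grip_force: 0.0
```

play_rows(
  commands=[-3.5,-3.43,-0.3,0,0,0,0,-3.5,-3.43,-0.3,0,0,0,0,-3.5,-3.43,-0.3,0,0,0,0,-3.5,-3.43,-0.3,0,0,0,0,-3.5,-3.43,-0.3,0,0,0,0,-3.5,-3.43,-0.3,0,0,0,0,-3.5,-3.43,-0.3,0,0,0,0,-3.5,-3.43,-0.3,0,0,0,0],
)

```text
clock: 1.7
tcp_pos: [0.5706, -0.0677, 0.3196]
tool_rot: [-0.0, 0.167, 0.986, 0.0]
contact_force: [0.5, 0.1, 0.5]
grip_width: -0.0001
grip_force: 0.0
```

play_rows(
  commands=[0,0,0,0,0,0.144,0,0,0,0,0,0,0.144,0,0,0,0,0,0,0.144,0,0,0,0,0,0,0.144,0,0,0,0,0,0,0.144,0,0,0,0,0,0,0.144,0,0,0,0,0,0,0.144,0,0,0,0,0,0,0.144,0],
)

```text
clock: 2.5
tcp_pos: [0.5699, -0.0658, 0.3193]
tool_rot: [-0.0, 0.68, 0.733, -0.0]
contact_force: [-0.8, 0.2, -0.4]
grip_width: 0.0006
grip_force: 0.0
```

play_rows(
  commands=[0,0,3,0,0,0,0,0,0,2.5,0,0,0,0,0,0,1.2,0,0,0,0,0,0,0.8,0,0,0,0,0,-0.3,0.8,0,0,0,0,0,-0.5,0.8,0,0,0,0,0,-0.5,0.8,0,0,0,0],
)

```text
clock: 3.2
tcp_pos: [0.5576, -0.0672, 0.221]
tool_rot: [0.001, 0.678, 0.735, 0.001]
contact_force: [0.3, 0.7, 2.2]
grip_width: 0.0004
grip_force: 1.0
```

Run:
```python
from rig import state,vision
import cv2
cv2.imwrite('pics/s1.png',vision.snapshot('side')['color'][100:330,180:420])
```

```text
(no output)
```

View pics/s1.png

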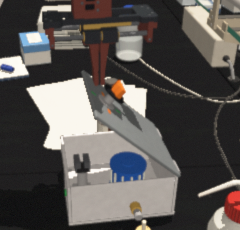

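The fingertips are on the cover at about (103, 78), next to the wing, and the cover has started to close. I'll keep following the arc.

play_rows(
  commands=[0,-0.9,1.2,0,0,0,0,0,-0.9,1.2,0,0,0,0,0,-0.6,1.3,0,0,0,0,0,-0.5,1.3,0,0,0,0,0,-0.3,1.3,0,0,0,0,0,-0.2,1.3,0,0,0,0,0,-0.1,1.0,0,0,0,0],
)

```text
clock: 3.95
tcp_pos: [0.5219, -0.0698, 0.1336]
tool_rot: [-0.0, 0.678, 0.735, -0.0]
contact_force: [-0.6, 0.4, 1.0]
grip_width: 0.0005
grip_force: 0.8
```

play_rows(
  commands=[0,0,0.8,0,0,0,0,0,0,0.7,0,0,0,0,0,0,0.4,0,0,0,0,0,0,0.2,0,0,0,0],
)

```text
clock: 4.35
tcp_pos: [0.5224, -0.0699, 0.1133]
tool_rot: [-0.0, 0.678, 0.735, -0.0]
contact_force: [-1.0, 0.2, 1.6]
grip_width: 0.0002
grip_force: 0.6
```

play_rows(
  commands=[0,0,0.15,0,0,0,0,0,0,0.1,0,0,0,0,0,0,0,0,0,0,0],
)

```text
clock: 4.65
tcp_pos: [0.5226, -0.0699, 0.1114]
tool_rot: [0.0, 0.678, 0.735, 0.0]
contact_force: [-1.2, 0.4, 1.5]
grip_width: 0.0001
grip_force: 1.0
```

play_rows(
  commands=[0,0,0.1,0,0,0,0,0,0,0,0,0,0,0],
)

```text
clock: 4.85
tcp_pos: [0.5226, -0.0699, 0.1112]
tool_rot: [-0.0, 0.678, 0.735, 0.001]
contact_force: [-5.3, 1.3, 12.8]
grip_width: 0.0005
grip_force: 6.6
```

play_rows(
  commands=[0,0,-1,0,0,0,0,0,0,-4,0,0,0,0,0,0,-3,0,0,0,4,-2.5,0,0,0,0,0,4,-2.8,0,0,0,0,0,4,0,0,0,0,0,0,4],
)

```text
clock: 5.45
tcp_pos: [0.527, -0.1266, 0.1914]
tool_rot: [0.002, 0.679, 0.734, 0.0]
contact_force: [-0.1, -1.0, -0.2]
grip_width: 0.0295
grip_force: 0.0
```

Run:
```python
from rig import state,vision
import cv2,pickle,numpy as np
s=state();print(s['tcp_pos'],s['tool_rot'],s['contact_force'])
d={n:vision.snapshot(n) for n in('side','top','wrist')};pickle.dump(d,open('d1.pkl','wb'))
a=cv2.resize(d['wrist']['color'],(400,300));b=cv2.resize(d['side']['color'][200:300,230:363],(400,300),interpolation=cv2.INTER_CUBIC)
c=cv2.resize(d['top']['color'][130:230,280:413],(400,300),interpolation=cv2.INTER_CUBIC)
cv2.imwrite('pics/m1.png',np.vstack([np.hstack([a,b]),np.hstack([c,c*0])]))
```

```text
[ 0.52697479 -0.12657105  0.19135461] [1.63715953e-03 6.79316974e-01 7.33843142e-01 1.06254536e-04] [-0.06607764 -0.96941908 -0.20964279]
```

View pics/m1.png

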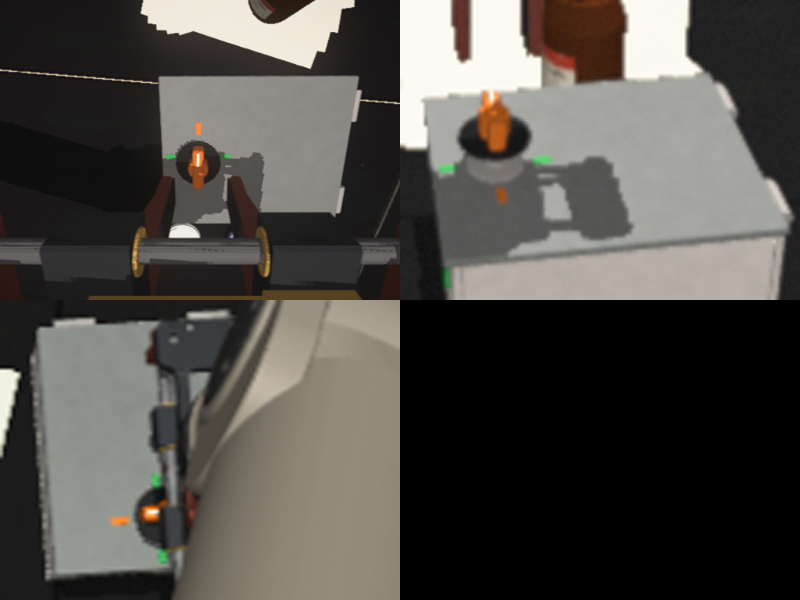

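The cover is shut and the wing lies along the unit's y, between its orange marks. The flange centre is at (198,161) in the wrist view and (494,138) in the side crop.

Run:
```python
from h import *
d=pickle.load(open('d1.pkl','rb'));p=pickle.load(open('p.pkl','rb'))
w=uw(p,cov(0,.15,.034,0));f=uw(p,cov(0,.15,.025,0));print(w)
for n,uv in(('side',(230+94/3.008,200+138/3)),('wrist',(198*1.28,161*1.28))):
    print(n,uv,proj(d[n],[f,w]).round(1).tolist(),pix(d[n],uv,.108).round(4))
```

```text
[ 0.5244109  -0.12362626  0.117     ]
side (261.25, 246.0) [[261.9, 243.5], [261.8, 239.2]] [ 0.5229 -0.1306  0.108 ]
wrist (253.44, 206.08) [[253.8, 209.0], [253.7, 213.4]] [ 0.524  -0.1214  0.108 ]
```

play_rows(
  commands=[0.3,-0.3,2,0,0,0,4,0,0,2,0,0,0,4,0,0,1,0,0,0,4,0,0,0.5,0,0,0,4,0,0,0,0,0,0,4],
)

```text
clock: 6.1
tcp_pos: [0.5234, -0.1195, 0.1348]
tool_rot: [-0.0, 0.677, 0.736, -0.0]
contact_force: [-0.1, 0.6, 0.6]
grip_width: 0.0399
grip_force: 0.0
```

play_rows(
  commands=[0,0,0,0,0,0,0,0,0,0,0,0,0,0,0,0,0,0,0,0,0,0,0,0,0,0,0,0,0,0,0,0,0,0,0],
  newtons=10,
)

```text
clock: 6.6
tcp_pos: [0.5239, -0.12, 0.1355]
tool_rot: [0.0, 0.678, 0.736, 0.0]
contact_force: [-0.1, 0.3, 0.9]
grip_width: 0.01
grip_force: 10.0
```

play_rows(
  commands=[0,0,0,0,0,0,2,0,0,0,0,0,0,2,-0.35,0,0,0,0,0,2,0,0,0.1,0,0,0,2,0,0,0,0,0,0,2],
)

```text
clock: 7.1
tcp_pos: [0.5236, -0.1236, 0.134]
tool_rot: [-0.0, 0.678, 0.735, -0.0]
contact_force: [-0.1, -0.1, -0.0]
grip_width: 0.0198
grip_force: 0.0
```

play_rows(
  commands=[0,0,0.1,0,0,0,2,0,0,0,0,0,0,2],
)

```text
clock: 7.3
tcp_pos: [0.5238, -0.1236, 0.1332]
tool_rot: [-0.0, 0.678, 0.735, 0.0]
contact_force: [-0.6, -0.2, 2.7]
grip_width: 0.0201
grip_force: 1.5
```

play_rows(
  commands=[0,0,0,0,0,0,0,0,0,0,0,0,0,0,0,0,0,0,0,0,0],
  newtons=25,
)

```text
clock: 7.6
tcp_pos: [0.5243, -0.1234, 0.1334]
tool_rot: [0.0, 0.677, 0.736, 0.0]
contact_force: [1.0, -1.1, 4.0]
grip_width: 0.0098
grip_force: 26.3
```

play_rows(
  commands=[0,0,0.1,0,0,0,0,0,0,0.1,0,0,0,0,0,0,0.1,0,0,0,0,0,0,0.1,0,0,0,0,0,0,0,0,0,0,0],
)

```text
clock: 8.1
tcp_pos: [0.5242, -0.1234, 0.1292]
tool_rot: [0.0, 0.677, 0.736, 0.0]
contact_force: [1.6, 0.7, 4.3]
grip_width: 0.0098
grip_force: 26.5
```

play_rows(
  commands=[0,0,0.05,0,0,0,0,0,0,0,0,0,0,0],
)

```text
clock: 8.3
tcp_pos: [0.5242, -0.1234, 0.1288]
tool_rot: [0.0, 0.678, 0.736, 0.0]
contact_force: [0.5, -0.5, 4.8]
grip_width: 0.0096
grip_force: 26.6
```

play_rows(
  commands=[0,0,0.04,0,0,0,0,0,0,0,0,0,0,0],
)

```text
clock: 8.5
tcp_pos: [0.5242, -0.1235, 0.1284]
tool_rot: [0.0, 0.678, 0.736, 0.0]
contact_force: [2.5, 0.2, 5.6]
grip_width: 0.0096
grip_force: 26.6
```

play_rows(
  commands=[0,0,0.04,0,0,0,0,0,0,0,0,0,0,0],
)

```text
clock: 8.7
tcp_pos: [0.5242, -0.1235, 0.128]
tool_rot: [0.0, 0.678, 0.736, 0.0]
contact_force: [1.8, 0.7, 4.8]
grip_width: 0.0098
grip_force: 26.6
```

play_rows(
  commands=[0,0,0.04,0,0,0,0,0,0,0,0,0,0,0],
)

```text
clock: 8.9
tcp_pos: [0.5242, -0.1235, 0.1277]
tool_rot: [0.0, 0.678, 0.735, 0.0]
contact_force: [1.4, -0.2, 5.4]
grip_width: 0.0099
grip_force: 26.7
```

play_rows(
  commands=[0,0,0.04,0,0,0,0,0,0,0,0,0,0,0],
)

```text
clock: 9.1
tcp_pos: [0.5242, -0.1235, 0.1273]
tool_rot: [0.0, 0.678, 0.735, 0.0]
contact_force: [1.3, 0.3, 5.2]
grip_width: 0.0096
grip_force: 26.7
```

play_rows(
  commands=[0,0,0.04,0,0,0,0,0,0,0,0,0,0,0],
)

```text
clock: 9.3
tcp_pos: [0.5242, -0.1235, 0.1269]
tool_rot: [0.0, 0.678, 0.735, 0.0]
contact_force: [1.6, 0.5, 5.4]
grip_width: 0.0097
grip_force: 26.7
```

play_rows(
  commands=[0,0,0.04,0,0,0,0,0,0,0,0,0,0,0],
)

```text
clock: 9.5
tcp_pos: [0.5242, -0.1235, 0.1266]
tool_rot: [0.0, 0.678, 0.735, 0.0]
contact_force: [0.6, 0.6, 8.1]
grip_width: 0.0097
grip_force: 26.9
```

play_rows(
  commands=[0,0,0.02,0,0,0,0,0,0,0,0,0,0,0],
)

```text
clock: 9.7
tcp_pos: [0.5242, -0.1235, 0.1266]
tool_rot: [0.0, 0.678, 0.735, 0.0]
contact_force: [0.2, 0.7, 9.3]
grip_width: 0.0099
grip_force: 27.0
```

The force rose from 5.4 to 9.3 N with z stuck at 0.1266, so this is the stop, about 6.7 mm down. I'll back off slightly and turn.

play_rows(
  commands=[0,0,-0.05,0,0,0,0,0,0,0,0,0,0.03,0,0,0,0,0,0,0.03,0,0,0,0,0,0,0,0],
)

```text
clock: 10.1
tcp_pos: [0.5243, -0.1235, 0.1268]
tool_rot: [0.0, 0.7, 0.715, 0.0]
contact_force: [2.2, 0.7, 5.7]
grip_width: 0.0097
grip_force: 26.9
```

```bash
python3 -c "
from rig import state
s=state();print(s['moment'],s['contact_force'],s['tcp_pos'])"
```

```text
[-0.0305001  -0.28418919 -0.05157014] [2.16427597 0.71100004 5.71451225] [ 0.52426823 -0.1234795   0.1268485 ]
```

play_rows(
  commands=[0,0,0,0,0,0.05,0,0,0,0,0,0,0.05,0,0,0,0,0,0,0.05,0,0,0,0,0,0,0,0],
)

```text
clock: 10.5
tcp_pos: [0.5243, -0.1234, 0.1268]
tool_rot: [0.0, 0.751, 0.66, 0.0]
contact_force: [1.9, 1.5, 5.5]
grip_width: 0.0098
grip_force: 26.9
```

```bash
python3 -c "
from rig import state
s=state();print(s['moment'],s['contact_force'],s['tcp_pos'])"
```

```text
[-0.07988925 -0.30171703 -0.0189382 ] [1.92570323 1.48671414 5.50990439] [ 0.52433462 -0.12343673  0.12682286]
```

play_rows(
  commands=[0,0,0,0,0,0.1,0,0,0,0,0,0,0.1,0,0,0,0,0,0,0.1,0,0,0,0,0,0,0.1,0,0,0,0,0,0,0.1,0,0,0,0,0,0,0.1,0,0,0,0,0,0,0.1,0,0,0,0,0,0,0,0],
)

```text
clock: 11.3
tcp_pos: [0.5246, -0.1236, 0.1268]
tool_rot: [0.001, 0.932, 0.362, 0.001]
contact_force: [2.1, 0.9, 6.0]
grip_width: 0.0099
grip_force: 26.7
```

```bash
python3 -c "
from rig import state
s=state();print(s['moment'],s['contact_force'],s['tcp_pos'])"
```

```text
[-0.05195418 -0.4710513  -0.01368467] [2.13760757 0.88334471 6.01076464] [ 0.52463423 -0.1236137   0.12683881]
```

play_rows(
  commands=[0,0,0,0,0,0.1,0,0,0,0,0,0,0.1,0,0,0,0,0,0,0.1,0,0,0,0,0,0,0.1,0,0,0,0,0,0,0.1,0,0,0,0,0,0,0.1,0,0,0,0,0,0,0.04,0,0,0,0,0,0,0,0],
)

```text
clock: 12.1
tcp_pos: [0.5247, -0.1239, 0.1269]
tool_rot: [0.001, 0.999, 0.051, 0.001]
contact_force: [3.4, -1.0, 5.4]
grip_width: 0.01
grip_force: 26.8
```

```bash
python3 -c "
from rig import state
import numpy as np
s=state();q=s['tool_rot'];print(2*(47.35-np.degrees(np.arctan2(q[2],q[1]))),s['moment'],s['contact_force'],s['tcp_pos'])"
```

```text
88.89503438899845 [-0.16621454 -0.53264228 -0.00535391] [ 3.40174897 -0.95899885  5.42535875] [ 0.524748   -0.12390309  0.12693734]
```

play_rows(
  commands=[0,0,0,0,0,0.02,0,0,0,0,0,0,0,0,0,0,-0.1,0,0,0,0,0,0,-0.1,0,0,0,0,0,0,-0.05,0,0,0,0,0,0,0,0,0,0,0],
)

```text
clock: 12.7
tcp_pos: [0.5247, -0.1239, 0.1295]
tool_rot: [0.001, 0.999, 0.041, 0.001]
contact_force: [4.3, -2.3, 5.6]
grip_width: 0.0099
grip_force: 26.7
```

```bash
python3 -c "
from rig import state
import numpy as np
s=state();q=s['tool_rot'];print(2*(47.35-np.degrees(np.arctan2(q[2],q[1]))),s['moment'],s['contact_force'],s['tcp_pos'])"
```

```text
89.9710088884301 [-0.31984817 -0.84335745 -0.02075302] [ 4.25043846 -2.32590048  5.5888019 ] [ 0.52468674 -0.12390621  0.12947849]
```

play_rows(
  commands=[0,0,-0.1,0,0,0,0,0,0,-0.05,0,0,0,0,0,0,0,0,0,0,0],
)

```text
clock: 13.0
tcp_pos: [0.5247, -0.1239, 0.1308]
tool_rot: [0.001, 0.999, 0.041, 0.001]
contact_force: [5.7, -1.8, 2.9]
grip_width: 0.0098
grip_force: 26.5
```

play_rows(
  commands=[0,0,0,0,0,0,2,0,0,0,0,0,0,2,0,0,0,0,0,0,2],
  newtons=10,
)

```text
clock: 13.3
tcp_pos: [0.5229, -0.1229, 0.1301]
tool_rot: [-0.001, 0.999, 0.041, -0.001]
contact_force: [0.6, 0.5, 4.5]
grip_width: 0.0203
grip_force: 2.4
```

play_rows(
  commands=[0,0,-1,0,0,0,3,0,0,-2,0,0,0,3,0,0,-4,0,0,0,3,0,0,-4,0,0,0,3,-4,0,-2,0,0,0,3,-4,0,0,0,0,0,3,-4,0,0,0,0,0,3],
)

```text
clock: 14.0
tcp_pos: [0.4165, -0.13, 0.2647]
tool_rot: [-0.0, 0.999, 0.037, -0.009]
contact_force: [-0.6, 0.8, 1.8]
grip_width: 0.0299
grip_force: 0.0
```

Run:
```python
from rig import state,vision
import cv2,numpy as np
s=state();print(s['tcp_pos'],s['contact_force'])
d={n:vision.snapshot(n)['color'] for n in('side','top')}
b=cv2.resize(d['side'][200:300,230:363],(400,300),interpolation=cv2.INTER_CUBIC)
c=cv2.resize(d['top'][130:230,280:413],(400,300),interpolation=cv2.INTER_CUBIC)
cv2.imwrite('pics/m2.png',np.hstack([b,c]))
```

```text
[ 0.41645302 -0.12998084  0.26468853] [-0.64008767  0.80230839  1.75205986]
```

View pics/m2.png

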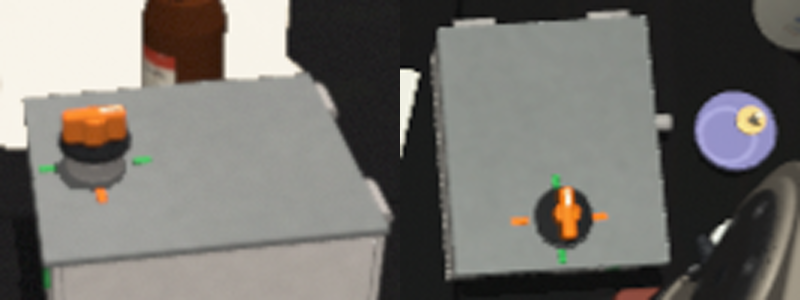

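The wing now lies along the unit's x, at the green marks. To confirm the head was caught low, I'll compare the flange's image height before and after.

Run:
```python
from rig import vision
from h import *
a=pickle.load(open('d1.pkl','rb'))['side'];b=vision.snapshot('side');p=pickle.load(open('p.pkl','rb'))
for c in(a,b):
    g=cv2.cvtColor(c['color'],cv2.COLOR_BGR2GRAY)[230:270,246:278].astype(int)
    print([g[12:32,k].tolist() for k in(12,15,18)])
    m=(g<50);m[:8]=0;n,l,st,ce=cv2.connectedComponentsWithStats(m.astype('uint8'));print(st[1:].tolist(),ce[1:].round(2).tolist())
print(proj(a,[uw(p,cov(0,.15,h,0)) for h in(.025,.0223)]))
```

```text
[[101, 100, 101, 98, 68, 42, 33, 26, 21, 21, 38, 84, 112, 117, 115, 114, 117, 121, 104, 90], [110, 113, 114, 113, 112, 111, 112, 107, 66, 31, 31, 75, 120, 130, 120, 114, 117, 118, 116, 97], [109, 106, 106, 104, 104, 102, 98, 75, 42, 26, 36, 89, 113, 119, 115, 115, 118, 123, 110, 94]]
[[4, 10, 23, 13, 149]] [[14.86, 16.87]]
[[96, 97, 94, 97, 93, 80, 50, 34, 33, 34, 34, 30, 63, 95, 101, 104, 105, 109, 96, 82], [106, 102, 101, 101, 102, 97, 63, 33, 32, 34, 33, 26, 51, 104, 107, 104, 105, 106, 105, 87], [97, 94, 94, 94, 90, 69, 45, 36, 34, 36, 34, 33, 65, 96, 103, 104, 106, 110, 99, 83]]
[[4, 16, 23, 8, 114]] [[15.07, 19.98]]
[[261.94703924 243.54878385]
 [261.97755663 244.84144476]]
```

The flange's lower edge sits about 1.3 px lower, which matches the 2.7 mm expected of a caught head.

```bash
python3 -c "
from rig import r
print(r.hand_in())"
```

```text
the job is handed in; nothing more can be done
None
```

The cover is shut, and its fastener is pressed, turned 90° clockwise and caught about 2.7 mm down. The arm is clear and the bottle, lamp and dish were not touched; the job is handed in, but no verdict came back.

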